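# Size an end cap in the stepped pocket gauge

### The job

Find the size of the aluminium end cap lying on the round rubber pad: take it by its hub and try it squarely and gently in the pockets of the stepped gauge, one after another from the smallest upward, letting it touch each, until it enters one. Seat it fully home in that first pocket it fits, flush and upright, and let go of it there; leave the two caps on the board alone.

Things in the scene. Friction and masses are not known exactly. Their poses are not given: they have to be found in the camera images.
- cap_a: turned aluminium end cap, one of three that differ only in disc diameter (not told, 38 to 51 mm): flat disc 12 mm thick, its lowest 2 mm relieved by 1 mm in diameter, on it a central round hub 24 mm in diameter, 34 mm tall; 0.08 to 0.17 kg. Origin: centre of the disc's underside, z up along the hub. At the start one of the caps lies on the rubber pad and two on the board; which is where changes.
- cap_b: as cap_a, with a disc of another diameter
- cap_c: as cap_a, with a disc of another diameter
- gauge: steel stepped gauge, rigid, fixed: staircase block 80 mm (x) by 264 mm (y), four steps each 66 mm long in y, tops 24, 30, 36, 42 mm high, a round pocket in the middle of each. The lowest step, at the +y end, has the smallest pocket (1), the highest, at the -y end, the largest (4). Pockets at y = +99, +33, -33, -99 mm, x = 0. Origin: centre of underside, z up.
- pocket1 (a point): centre of the mouth of pocket 1: round blind pocket 36 mm wide, 12 mm deep, mouth 24 mm above the table; z up, axes as the gauge's. A cap that fits has 1.5 mm play in diameter and, fully home, its underside is 12 mm below the mouth, its disc flush with the step; a cap that does not fit is 3.5 mm or more too wide and stays on top.
- pocket2 (a point): centre of the mouth of pocket 2: round blind pocket 41 mm wide, 12 mm deep, mouth 30 mm above the table; z up, axes as the gauge's. A cap that fits has 1.5 mm play in diameter and, fully home, its underside is 12 mm below the mouth, its disc flush with the step; a cap that does not fit is 3.5 mm or more too wide and stays on top.
- pocket3 (a point): centre of the mouth of pocket 3: round blind pocket 46 mm wide, 12 mm deep, mouth 36 mm above the table; z up, axes as the gauge's. A cap that fits has 1.5 mm play in diameter and, fully home, its underside is 12 mm below the mouth, its disc flush with the step; a cap that does not fit is 3.5 mm or more too wide and stays on top.
- pocket4 (a point): centre of the mouth of pocket 4: round blind pocket 51 mm wide, 12 mm deep, mouth 42 mm above the table; z up, axes as the gauge's. A cap that fits has 1.5 mm play in diameter and, fully home, its underside is 12 mm below the mouth, its disc flush with the step; a cap that does not fit is 3.5 mm or more too wide and stays on top.
- pad: round black rubber pad, 96 mm in diameter and 6 mm thick, fixed to the table, with the cap to be measured on it. Origin: centre of its underside.
- board: plywood board 170 mm (x) by 90 mm (y), 6 mm thick, fixed to the table, with the two other caps on it. Origin: centre of its underside.
Things that resemble listed ones, but are neither listed nor needed, are in the scene too. Leave any brown or green look-alike of the cap_c alone.

How it is judged:
By the outcome, as a careful person would: the job done as asked, in the order asked, and still so for the second after the job is handed in, with the robot touching nothing.
It also fails if it takes over 72 s, if anything falls off the work surface, if the arm or the gripper's body presses on something with over 40 N, if the wrist force passes 120 N, or if a joint passes its speed limit or range.

### The arm

A 6-joint arm with a two-finger parallel gripper is mounted at the origin on the work surface. World frame = base frame: x ahead of the robot, y to its left, z up, the work surface at z = 0. Lengths are in m, angles in rad, forces in N, time in s.
With the tool pointing down it reaches from about 0.3 to 0.875 m from the base axis. Payload 6.4 kg.
Tool frame: the origin (TCP) lies between the finger pads; the fingertips stand 22 mm ahead of it and the grasp point (between the pads) lies 3 mm ahead of it; z points along the fingers, y is the line along which they close (so a half turn about z gives the same grasp; the last joint's range is limited). The gripper opens to 85 mm and grips with 20 to 120 N. Pads are 22 mm wide; open, the fingers measure 114 mm over their backs; the gripper's body (76 mm by 85 mm) begins 54 mm behind the grasp point. The pads swing forward as they close: fully open they stand 13 mm farther back than shut.
Start: joints at [-1.463, 0.181, 1.607, -0, 1.354, -0.206], TCP at [0.178, -0.547, 0.253] pointing down, gripper open.
Joint ranges: [-2.99, 2.99], [-0.89, 2.07], [0.3, 2.58], [-1.14, 4.28], [0, 2.63], [-3.12, 3.12]. Speed limits (rad/s): [2.57, 2.57, 3.01, 3.14, 3.14, 3.14].

### API

Orientations are given as a unit quaternion [w, x, y, z].
In Python, from bench import ctrl, imaging, workorder gives the robot as it stands.
- The arm moves only by the shell command python3 -m pendant 'ROWS' [OPENING]. ROWS is JSON, a list of rows, each a list of 4 numbers: the shift along the tool's x, y, z in cm, then the turn about the tool's z in degrees. In form: [[dx, dy, dz, roll], ...]. A call has 1 to 12 rows; each row is the pose to reach, as a shift and turn from the pose commanded when the call began, along the tool's axes at that moment; what a row does not reach only later rows make up. A row lasts 1/12 s, in which the tool goes at most 41.7 mm and 7.16 degrees, less where a joint would pass 70% of its speed; a pose out of reach is approached as far as the arm can. A call with a gripper value outside its range is refused whole. OPENING is the opening, from 0 (shut) to 1 (fully open), set as the call begins (- or left out, the last holds). The fingers move at their own pace and stop on an object; the grip force is fixed at half the most. Time passes only in rows, so rows that repeat a pose let the fingers close. It gives the time, the measured TCP pose, the force, the opening and the grip force at its end, in the units of the state.
- ctrl.get_obs(): the state, without advancing time (a new reading comes with each control period).
- imaging.camera(name): name is "scene" or "side" or "wrist"; returns the picture (400x640x3 uint8, red, green, blue); there is no depth.
- imaging.camera_info(name): a dict with "K" (3x3 intrinsics, pixels), "T" (4x4, takes a point from camera to world coordinates); the wrist camera has in their place "tool_from_camera" (4x4, takes a point from camera to tool coordinates, whose origin is the TCP and whose axes are the flange's). Camera axes: x right, y up, looking along -z (the intrinsics and any distortion apply to the point x, -y, -z); pixel columns grow to the right and rows downward; lengths in m; the calibration is good to about 2 mm. The wrist camera is an equidistant fisheye: a pixel r from the principal point sees the ray r / f radians off the axis. A picture is of the moment at which its call begins: read the wrist's pose just before it. camera_info takes no time and is no camera call.
- workorder.hand_in(): hands the job in; it is judged then, once.
The state is a dict: "time_s": time; "q": joint angles; "dq": joint speeds; "joint_efforts": joint torques, N m; "eef_pos": TCP position; "eef_rot": TCP orientation; "wrist_force": force on the tool from outside, world axes, zero at the start; "torque": the same for the moment, N m; "opening": opening from 0.0 (shut) to 1.0 (fully open); "grasp_force": force on a finger pad.
Only numpy, scipy, OpenCV 4.12 (cv2) and the standard library are available. Lean on these libraries where they do the work, as an engineer would, in place of code of your own. Each camera call takes 0.05 s, during which the arm holds its last target. There are 200 camera calls.

## Working session

There is one attempt and no reset: what is moved stays moved. The work goes in short steps, Python scripts to look and compute and a shell command to move; the robot and the scene stay as the last step left them, time stands still between calls to the robot, and variables do not carry over. Pictures are saved under pics/ and viewed, at most 10 in all, crops included, and the job is handed in when it is done.

```bash
ls; mkdir -p pics; python3 - <<'E'
from bench import ctrl, imaging
import cv2,numpy as np
np.set_printoptions(precision=4,suppress=True)
o=ctrl.get_obs();print(o)
for n in ["scene","side","wrist"]:
    im=imaging.camera(n);cv2.imwrite(f"pics/{n}0.png",im[:,:,::-1]);print(n,imaging.camera_info(n))
E
```

```text
pics
{'time_s': 0.0, 'q': array([-1.4633,  0.1816,  1.608 ,  0.    ,  1.3538, -0.2063]), 'dq': array([-0.0004,  0.0007,  0.0007, -0.0002,  0.0002, -0.0014]), 'joint_efforts': array([ -0.0003, -44.4872, -35.1334,  -0.0002,   0.0091,   0.    ]), 'eef_pos': array([ 0.1775, -0.5464,  0.2524]), 'eef_rot': array([-0.0009,  0.9877,  0.1563,  0.0001]), 'wrist_force': array([-0.4347, -0.106 , -0.5748]), 'torque': array([0.0309, 0.007 , 0.0235]), 'grasp_force': 0.0, 'opening': 1.0039324240758094}
scene {'K': array([[412.3661,   0.    , 320.8274],
       [  0.    , 412.3661, 195.7731],
       [  0.    ,   0.    ,   1.    ]]), 'T': array([[ 0.6623, -0.6191,  0.422 ,  0.8869],
       [ 0.7492,  0.5529, -0.3647, -0.1797],
       [-0.0075,  0.5577,  0.83  ,  0.8256],
       [ 0.    ,  0.    ,  0.    ,  1.    ]])}
side {'K': array([[389.4649,   0.    , 311.7081],
       [  0.    , 389.4649, 205.3301],
       [  0.    ,   0.    ,   1.    ]]), 'T': array([[-0.8416,  0.4244, -0.3342,  0.156 ],
       [-0.5401, -0.6488,  0.5361,  0.6825],
       [ 0.0107,  0.6317,  0.7752,  0.8086],
       [ 0.    ,  0.    ,  0.    ,  1.    ]])}
wrist {'K': array([[309.7069,   0.    , 321.0005],
       [  0.    , 309.7069, 200.6252],
       [  0.    ,   0.    ,   1.    ]]), 'tool_from_camera': array([[ 0.0007,  0.9568,  0.2907,  0.0737],
       [ 1.    , -0.0012,  0.0018, -0.0007],
       [ 0.002 ,  0.2907, -0.9568, -0.1205],
       [ 0.    ,  0.    ,  0.    ,  1.    ]])}
```

View pics/scene0.png

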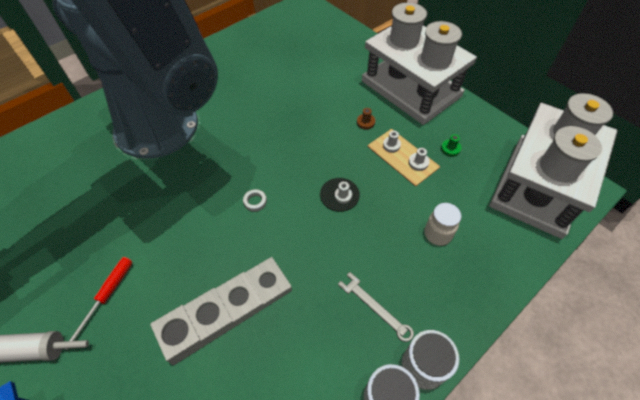

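View pics/side0.png

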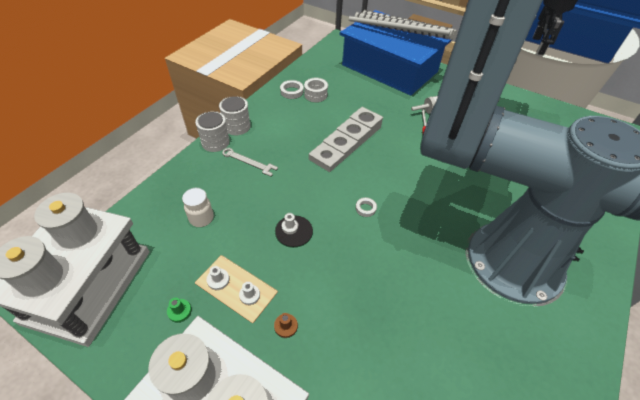

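Scene: pad cap at about (343,190), gauge pockets 4..1 at (175,331), (207,313), (238,296), (267,280). Side: pad cap at about (290,222), gauge around (347,138). Next, enlarged crops of these.

```bash
python3 - <<'E'
import cv2,numpy as np
s=cv2.imread("pics/scene0.png");d=cv2.imread("pics/side0.png")
f=lambda im,x,y,w,h,k:cv2.resize(im[y:y+h,x:x+w],None,fx=k,fy=k,interpolation=cv2.INTER_CUBIC)
A=f(s,145,250,150,115,2.6);B=f(d,300,100,90,75,4)
C=f(s,315,170,50,45,6);D=f(d,270,205,50,45,6)
o=np.zeros((600,800,3),np.uint8)
for im,x,y in((A,0,0),(B,400,0),(C,0,310),(D,400,310)):
    o[y:y+im.shape[0],x:x+im.shape[1]]=im[:600-y,:800-x]
cv2.imwrite("pics/crops.png",o)
E
```

```text
(no output)
```

View pics/crops.png

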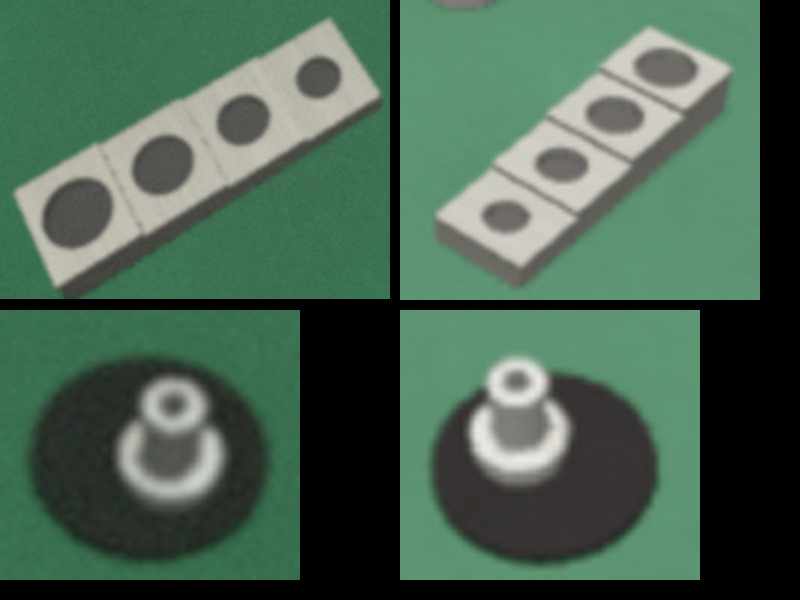

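The crops show clean dark pocket mouths in both views and a dark bore in the hub top, at about (343.8,185.8) in scene and (289.3,216.7) in side. I'll measure them now.

```bash
cat > h.py <<'E'
import cv2,numpy as np
from bench import imaging
np.set_printoptions(precision=4,suppress=True)
def ray(n,uv):
    i=imaging.camera_info(n);K,T=i["K"],i["T"]
    d=T[:3,:3]@np.array([(uv[0]-K[0,2])/K[0,0],-(uv[1]-K[1,2])/K[1,1],-1]);return T[:3,3],d/np.linalg.norm(d)
def plane(n,uv,z):
    c,d=ray(n,uv);return c+d*(z-c[2])/d[2]
def tri(a,b):
    (c1,d1),(c2,d2)=ray("scene",a),ray("side",b)
    P=[np.eye(3)-np.outer(d,d) for d in(d1,d2)]
    X=np.linalg.solve(P[0]+P[1],P[0]@c1+P[1]@c2)
    return X,np.linalg.norm(P[0]@(X-c1))
def darkblob(im,seed,r,thr=None,k=8):
    """centre of the dark region around seed, contour fitted at subpixel by upsampling"""
    x0,y0=int(seed[0]-r),int(seed[1]-r);g=cv2.cvtColor(im,cv2.COLOR_BGR2GRAY)[y0:y0+2*r+1,x0:x0+2*r+1]
    g=cv2.resize(g,None,fx=k,fy=k,interpolation=cv2.INTER_CUBIC)
    t,_=cv2.threshold(g,0,255,cv2.THRESH_OTSU) if thr is None else (thr,0)
    n,l,st,ce=cv2.connectedComponentsWithStats((g<t).astype(np.uint8))
    sx,sy=((np.array(seed)-[x0,y0]+.5)*k).astype(int)
    j=l[sy,sx]
    if not j: return None
    c=max(cv2.findContours((l==j).astype(np.uint8),cv2.RETR_EXTERNAL,cv2.CHAIN_APPROX_NONE)[0],key=len)
    e=cv2.fitEllipse(c)
    return np.array(e[0])/k+[x0,y0]+.5/k-.5,np.array(e[1])/k
E
cat > m.py <<'E'
from h import *
s=cv2.imread("pics/scene0.png");d=cv2.imread("pics/side0.png")
S=[(267,279.5),(238,296),(207,313),(174,331.5)];D=[(326.4,154),(340.3,141),(353.6,128.7),(366.4,117)]
C=[]
for i in range(4):
    a,b=darkblob(s,S[i],(11,13,15,16)[i]),darkblob(d,D[i],(8,9,9,9)[i]);z=.024+.006*i
    X,e=tri(a[0],b[0]);pa,pb=plane("scene",a[0],z),plane("side",b[0],z)
    print(i+1,a,b,"tri",X,e,pa[:2],pb[:2],"mean",(pa+pb)[:2]/2);C.append((pa+pb)[:2]/2)
C=np.array(C);v=C[0]-C[3];print("len",np.linalg.norm(v),[np.linalg.norm(C[i]-C[i+1]) for i in range(3)],"y dir deg",np.degrees(np.arctan2(v[1],v[0])))
g=C.mean(0);u=v/np.linalg.norm(v);print("origin",g,"refined",[g+u*k for k in(.099,.033,-.033,-.099)])
def hub(im,seed):
    return darkblob(im,seed,4)
a,b=hub(s,(343.8,185.8)),hub(d,(289.3,216.7));print(a,b)
a=a[0];b=b[0]
print("hub",tri(a,b),plane("scene",a,.052),plane("side",b,.052))
E
python3 m.py
```

```text
1 (array([267.0505, 279.3401]), array([15.6963, 17.4939])) (array([325.9973, 153.7019]), array([ 7.9989, 11.9412])) tri [ 0.5628 -0.047   0.0248] 0.001663008934654775 [ 0.5611 -0.0479] [ 0.5643 -0.0464] mean [ 0.5627 -0.0471]
2 (array([238.0551, 295.6537]), array([18.4843, 21.0611])) (array([339.9721, 140.7011]), array([ 8.6557, 13.3303])) tri [ 0.5542 -0.1125  0.0307] 0.0016020143384173253 [ 0.5526 -0.1134] [ 0.5555 -0.1117] mean [ 0.554  -0.1125]
3 (array([207.1644, 312.9953]), array([21.3041, 25.1546])) (array([353.3006, 128.3036]), array([ 9.1871, 14.6569])) tri [ 0.5455 -0.178   0.0365] 0.0016019072571198689 [ 0.5439 -0.1789] [ 0.5467 -0.177 ] mean [ 0.5453 -0.178 ]
4 (array([174.2919, 331.4814]), array([24.1292, 29.6322])) (array([366.0584, 116.4431]), array([ 9.5466, 15.8217])) tri [ 0.5369 -0.2435  0.0425] 0.0015116822825452694 [ 0.5353 -0.2445] [ 0.5379 -0.2425] mean [ 0.5366 -0.2435]
len 0.19805710418905143 [np.float64(0.06597058366172151), np.float64(0.0660149964310534), np.float64(0.0660715302634873)] y dir deg 82.43553946808598
origin [ 0.5497 -0.1453] refined [array([ 0.5627, -0.0471]), array([ 0.554 , -0.1126]), array([ 0.5453, -0.178 ]), array([ 0.5366, -0.2434])]
(array([343.41  , 185.2747]), array([3.6347, 4.0131])) (array([288.9608, 216.374 ]), array([3.4763, 4.2506]))
hub (array([0.5082, 0.2186, 0.0531]), np.float64(0.0016499171255259261)) [0.5064 0.2181 0.052 ] [0.51  0.219 0.052]
```

```bash
cat > go.py <<'E'
import sys,numpy as np
from bench import ctrl
from scipy.spatial.transform import Rotation as R
o=ctrl.get_obs();w,x,y,z=o["eef_rot"];M=R.from_quat([x,y,z,w]).as_matrix()
t=np.array(list(map(float,sys.argv[1:4])));d=M.T@(t-o["eef_pos"])*100
a=np.degrees(np.arctan2(M[1,0],M[0,0]));r=-((float(sys.argv[4])-a+180)%360-180) if len(sys.argv)>4 else 0
print("t",o["time_s"],"pos",o["eef_pos"].round(4),"ang",a.round(2),"tilt",np.degrees(np.arccos(-M[2,2])).round(2),"F",o["wrist_force"].round(1),"row",d.round(2),round(r,1))
E
python3 go.py .508 .2186 .16 82.4
```

```text
t 0.15 pos [ 0.1774 -0.5466  0.2526] ang 17.98 tilt 0.07 F [-0.4  0.5  0.3] row [ 55.05 -62.57   9.35] -64.4
```

```bash
python3 -m pendant '[[55.05,-62.57,0,-64.4],[55.05,-62.57,0,-64.4],[55.05,-62.57,0,-64.4],[55.05,-62.57,0,-64.4],[55.05,-62.57,0,-64.4],[55.05,-62.57,0,-64.4],[55.05,-62.57,0,-64.4],[55.05,-62.57,0,-64.4],[55.05,-62.57,0,-64.4],[55.05,-62.57,0,-64.4],[55.05,-62.57,0,-64.4],[55.05,-62.57,0,-64.4]]' 0.7; python3 go.py .508 .2186 .16 82.4
```

```text
time_s: 1.15
eef_pos: [0.376, -0.0859, 0.2535]
eef_rot: [0.0, 0.753, 0.658, 0.0]
wrist_force: [1.4, -0.0, 0.7]
opening: 0.707
grasp_force: 0.0
t 1.15 pos [ 0.376  -0.0859  0.2535] ang 82.36 tilt 0.05 F [ 1.4 -0.   0.7] row [31.94  9.03  9.34] -0.0
```

```bash
python3 -m pendant '[[31.9,9.0,9.3,0],[31.9,9.0,9.3,0],[31.9,9.0,9.3,0],[31.9,9.0,9.3,0],[31.9,9.0,9.3,0],[31.9,9.0,9.3,0],[31.9,9.0,9.3,0],[31.9,9.0,9.3,0],[31.9,9.0,9.3,0],[31.9,9.0,9.3,0],[31.9,9.0,9.3,0],[31.9,9.0,9.3,0]]'; python3 go.py .508 .2186 .16 82.4; python3 - <<'E'
from bench import imaging;import cv2
cv2.imwrite("pics/w1.png",imaging.camera("wrist")[:,:,::-1])
E
```

```text
time_s: 2.15
eef_pos: [0.5069, 0.2153, 0.1605]
eef_rot: [0.0, 0.753, 0.658, -0.0]
wrist_force: [-0.5, 0.2, -0.2]
opening: 0.698
grasp_force: 0.0
t 2.15 pos [0.5069 0.2153 0.1605] ang 82.35 tilt 0.04 F [-0.5  0.2 -0.2] row [0.34 0.06 0.05] -0.1
```

View pics/w1.png

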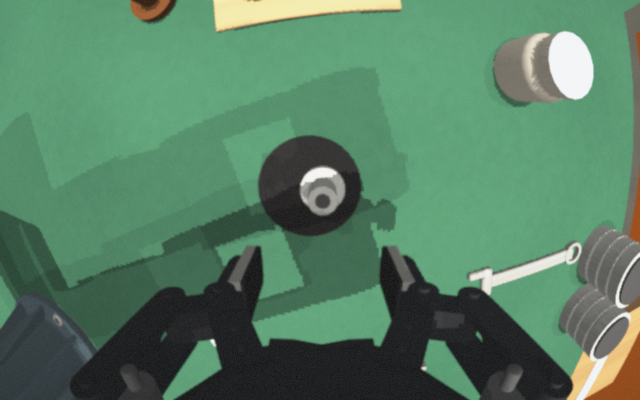

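Wrist view: pad cap hub bore at about (322,201), between the open fingers at the expected place. Next I'll cross-check its position with the fisheye model.

```bash
cat >> h.py <<'E'
def wplane(uv,z,pos,quat):
    from scipy.spatial.transform import Rotation as R
    i=imaging.camera_info("wrist");K,T=i["K"],i["tool_from_camera"];w,x,y,zz=quat
    p=np.array([uv[0]-K[0,2],uv[1]-K[1,2]]);r=np.hypot(*p);th=r/K[0,0];s=np.sin(th)*p/max(r,1e-9)
    M=R.from_quat([x,y,zz,w]).as_matrix()
    d=M@T[:3,:3]@np.array([s[0],-s[1],-np.cos(th)]);c=pos+M@T[:3,3];return c+d*(z-c[2])/d[2]
E
python3 - <<'E'
from h import *
im=cv2.imread("pics/w1.png");a=darkblob(im,(322,201),9)
print(a,wplane(a[0],.052,np.array([.5069,.2153,.1605]),[0,.753,.658,0]))
from bench import ctrl
o=ctrl.get_obs();print(o["eef_pos"]);im=imaging.camera("wrist")[:,:,::-1].copy();cv2.imwrite("pics/w2.png",im)
a=darkblob(im,(322,204),9);print(a,a is not None and wplane(a[0],.052,o["eef_pos"],o["eef_rot"]))
E
```

```text
(array([322.2329, 200.8965]), array([14.3385, 14.7873])) [0.5078 0.2205 0.052 ]
[0.5072 0.215  0.1608]
(array([321.8168, 200.7702]), array([13.5255, 14.8501])) [0.5077 0.2202 0.052 ]
```

```bash
python3 go.py .508 .2195 .08 82.4;  python3 -m pendant '[[0.4,0.05,4,0],[0.4,0.05,8.0,0],[0.4,0.05,8.0,0],[0.4,0.05,8.0,0],[0.4,0.05,8.0,0],[0.4,0.05,8.0,0]]' 0.6; python3 go.py .508 .2195 .043 82.4
```

```text
t 2.25 pos [0.5073 0.215  0.161 ] ang 82.28 tilt 0.05 F [-0.2 -0.2  1. ] row [ 0.46 -0.    8.1 ] -0.1
time_s: 2.75
eef_pos: [0.5105, 0.2202, 0.0834]
eef_rot: [0.001, 0.753, 0.658, 0.002]
wrist_force: [-0.4, -0.6, 0.2]
opening: 0.601
grasp_force: 0.0
t 2.75 pos [0.5105 0.2202 0.0834] ang 82.34 tilt 0.29 F [-0.4 -0.6  0.2] row [-0.11 -0.25  4.03] -0.1
```

```bash
python3 -m pendant '[[0,0,0,0],[0,0,0,0],[0,0,0,0]]'; python3 go.py .508 .2195 .043 82.4
```

```text
time_s: 3.0
eef_pos: [0.5092, 0.2204, 0.0817]
eef_rot: [0.001, 0.753, 0.659, 0.001]
wrist_force: [-0.9, -0.2, -0.4]
opening: 0.601
grasp_force: 0.0
t 3.0 pos [0.5092 0.2204 0.0817] ang 82.38 tilt 0.14 F [-0.9 -0.2 -0.4] row [-0.11 -0.11  3.87] -0.0
```

```bash
python3 -m pendant '[[-0.1,-0.05,1.0,0],[-0.1,-0.05,2.0,0],[-0.1,-0.05,3.0,0],[-0.1,-0.05,3.8,0],[-0.1,-0.05,3.8,0],[-0.1,-0.05,3.8,0],[-0.1,-0.05,3.8,0],[-0.1,-0.05,3.8,0]]'; python3 go.py .508 .2195 .043 82.4;  python3 - <<'E'
from bench import imaging;import cv2
cv2.imwrite("pics/w3.png",imaging.camera("wrist")[:,:,::-1])
E
```

```text
time_s: 3.67
eef_pos: [0.5081, 0.2194, 0.0426]
eef_rot: [0.0, 0.753, 0.659, 0.0]
wrist_force: [0.7, 0.7, 0.9]
opening: 0.599
grasp_force: 0.0
t 3.6667 pos [0.5081 0.2194 0.0426] ang 82.38 tilt 0.04 F [0.7 0.7 0.9] row [ 0.01 -0.01 -0.04] -0.0
```

View pics/w3.png

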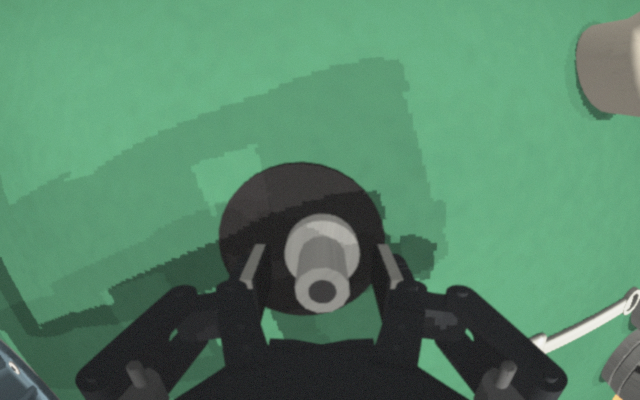

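The hub (top at (322,292)) is centred between the pads, which sit clear of the disc. Closing, then lifting gently.

```bash
python3 -m pendant '[[0,0,0,0],[0,0,0,0],[0,0,0,0],[0,0,0,0],[0,0,0,0],[0,0,0,0],[0,0,0,0],[0,0,0,0]]' 0;  python3 -m pendant '[[0,0,-0.3,0],[0,0,-1,0],[0,0,-3,0],[0,0,-6,0],[0,0,-6,0],[0,0,-6,0],[0,0,-6,0],[0,0,-6,0],[0,0,-6,0]]'; cat > wb.py <<'E'
from h import *
from bench import ctrl
import sys
o=ctrl.get_obs();im=imaging.camera("wrist")[:,:,::-1].copy();cv2.imwrite("pics/"+sys.argv[1],im)
a=darkblob(im,(322,292),13);print(a)
h=o["eef_pos"][2]+.009
if a: p=wplane(a[0],h,o["eef_pos"],o["eef_rot"]);print(o["eef_pos"],"hub",p,"rel",p-o["eef_pos"])
E
python3 wb.py w4.png;python3 go.py .5627 -.0471 .12 82.4
```

```text
time_s: 4.38
eef_pos: [0.5081, 0.2194, 0.0429]
eef_rot: [0.0, 0.753, 0.659, 0.0]
wrist_force: [-1.3, 0.4, 6.0]
opening: 0.262
grasp_force: 58.7
time_s: 5.13
eef_pos: [0.5066, 0.2191, 0.1009]
eef_rot: [-0.001, 0.753, 0.659, -0.001]
wrist_force: [0.5, 0.1, -1.8]
opening: 0.261
grasp_force: 58.9
(array([321.1309, 290.8153]), array([23.0536, 26.7785]))
[0.5066 0.2191 0.1009] hub [0.5061 0.22   0.1099] rel [-0.0005  0.0009  0.009 ]
t 5.1833 pos [0.5067 0.2191 0.101 ] ang 82.38 tilt 0.14 F [ 0.3 -0.7 -1.7] row [-25.64   9.08  -1.9 ] -0.0
```

```bash
python3 go.py .5545 -.1095 .112 82.4; python3 -m pendant '[[-2,0.6,-0.6,0],[-5,1.5,-1.1,0],[-8.5,2.5,-1.1,0],[-12,3.6,-1.1,0],[-15.5,4.6,-1.1,0],[-19,5.6,-1.1,0],[-22.5,6.7,-1.1,0],[-26,7.7,-1.1,0],[-29,8.6,-1.1,0],[-31,9,-1.1,0],[-31.9,9.08,-1.1,0],[-31.9,9.08,-1.1,0]]'; python3 -m pendant '[[0,0,0,0],[0,0,0,0],[0,0,0,0],[0,0,0,0]]';python3 wb.py w5.png
```

```text
t 5.1833 pos [0.5067 0.2191 0.101 ] ang 82.38 tilt 0.14 F [ 0.3 -0.7 -1.7] row [-31.94   9.09  -1.09] -0.0
time_s: 6.18
eef_pos: [0.555, -0.1107, 0.1126]
eef_rot: [-0.0, 0.753, 0.657, -0.0]
wrist_force: [-0.5, -0.1, -2.2]
opening: 0.264
grasp_force: 58.9
time_s: 6.52
eef_pos: [0.5553, -0.1075, 0.1132]
eef_rot: [-0.0, 0.752, 0.659, -0.0]
wrist_force: [0.6, -0.2, -1.6]
opening: 0.258
grasp_force: 58.9
(array([321.112 , 290.7908]), array([23.0422, 26.7497]))
[ 0.5553 -0.1075  0.1132] hub [ 0.5547 -0.1065  0.1222] rel [-0.0006  0.001   0.009 ]
```

View pics/w5.png

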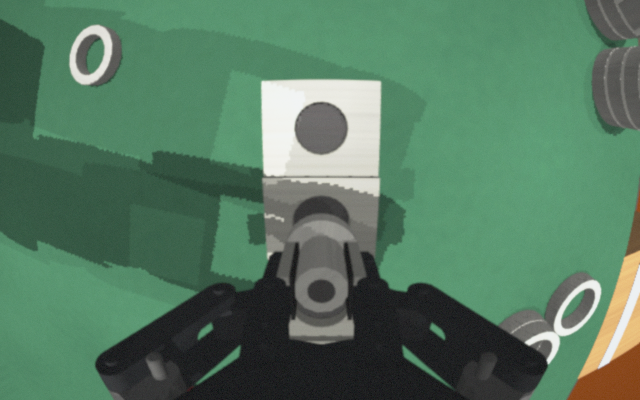

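Pocket 1 shows at about (321,128) and the held hub at (321,291), with the gauge square to the tool. Measuring pocket 1 from here.

```bash
python3 - <<'E'
from h import *
from bench import ctrl
o=ctrl.get_obs();im=imaging.camera("wrist")[:,:,::-1].copy()
a=darkblob(im,(321,128),36);p=wplane(a[0],.024,o["eef_pos"],o["eef_rot"]);print(a,o["eef_pos"],p)
E
python3 go.py .562 -.0475 .08 82.4
```

```text
(array([320.6097, 127.4401]), array([52.7635, 53.0734])) [ 0.5554 -0.1077  0.1133] [ 0.5625 -0.0455  0.024 ]
t 6.6167 pos [ 0.5554 -0.1079  0.1134] ang 82.46 tilt 0.0 F [-0.3  0.7 -0.2] row [ 6.08 -0.14  3.34] 0.1
```

```bash
python3 -m pendant '[[2,0,0,0],[4.5,-0.1,1,0],[6.15,-0.2,2,0],[6.15,-0.2,3.3,0],[6.15,-0.2,4.3,0],[6.15,-0.2,4.5,0],[6.15,-0.2,4.5,0],[6.15,-0.2,4.5,0],[6.15,-0.2,4.5,0],[6.15,-0.2,4.5,0]]'; python3 go.py .5628 -.0464 .0609 82.4
```

```text
time_s: 7.45
eef_pos: [0.5621, -0.0484, 0.069]
eef_rot: [0.001, 0.753, 0.658, 0.0]
wrist_force: [0.3, -1.2, -0.4]
opening: 0.263
grasp_force: 58.9
t 7.45 pos [ 0.5621 -0.0484  0.069 ] ang 82.33 tilt 0.08 F [ 0.3 -1.2 -0.4] row [0.21 0.04 0.81] -0.1
```

```bash
python3 -m pendant '[[0.2,0.04,0.3,0],[0.2,0.04,0.6,0],[0.2,0.04,0.6,0],[0.2,0.04,0.6,0],[0.2,0.04,0.6,0],[0.2,0.04,0.6,0]]'; python3 go.py .5628 -.0464 .0609 82.4
```

```text
time_s: 7.95
eef_pos: [0.5623, -0.0458, 0.0623]
eef_rot: [0.0, 0.753, 0.659, 0.0]
wrist_force: [-0.3, -0.1, -1.7]
opening: 0.267
grasp_force: 58.9
t 7.95 pos [ 0.5623 -0.0458  0.0623] ang 82.38 tilt 0.0 F [-0.3 -0.1 -1.7] row [-0.06  0.06  0.14] -0.0
```

Now a gentle touch in small steps.

```bash
python3 -m pendant '[[-0.05,0.05,0.04,0],[-0.05,0.05,0.08,0],[-0.05,0.05,0.12,0],[-0.05,0.05,0.12,0],[-0.05,0.05,0.12,0]]'; python3 go.py .5628 -.0464 .0609 82.4;  python3 -m pendant '[[0,0,0.04,0],[0,0,0.08,0],[0,0,0.08,0],[0,0,0.08,0]]'; python3 go.py .5628 -.0464 .0609 82.4
```

```text
time_s: 8.37
eef_pos: [0.5626, -0.0463, 0.0611]
eef_rot: [-0.0, 0.753, 0.659, -0.0]
wrist_force: [-0.9, 0.2, -1.8]
opening: 0.261
grasp_force: 58.9
t 8.3667 pos [ 0.5626 -0.0463  0.0611] ang 82.38 tilt 0.0 F [-0.9  0.2 -1.8] row [-0.01  0.02  0.02] -0.0
time_s: 8.7
eef_pos: [0.5627, -0.0463, 0.0608]
eef_rot: [0.0, 0.753, 0.659, -0.0]
wrist_force: [-2.5, 0.1, 5.2]
opening: 0.262
grasp_force: 59.5
t 8.7 pos [ 0.5627 -0.0463  0.0608] ang 82.38 tilt 0.0 F [-2.5  0.1  5.2] row [-0.    0.01 -0.01] -0.0
```

```bash
python3 -m pendant '[[0,0,0.05,0],[0,0,0.05,0],[0,0,0.05,0]]'; python3 go.py .5628 -.0464 .0609;python3 wb.py w6.png; python3 - <<'E'
import cv2,numpy as np
a=cv2.imread("pics/w6.png")[150:350,220:420];b=cv2.imread("pics/w5.png")[150:350,220:420]
cv2.imwrite("pics/c6.png",cv2.resize(np.hstack([a,b]),None,fx=2,fy=2,interpolation=cv2.INTER_CUBIC))
E
```

```text
time_s: 8.95
eef_pos: [0.5628, -0.0464, 0.0608]
eef_rot: [0.0, 0.752, 0.659, -0.0]
wrist_force: [-5.0, -0.4, 9.2]
opening: 0.263
grasp_force: 60.1
t 8.95 pos [ 0.5628 -0.0464  0.0608] ang 82.39 tilt 0.01 F [-5.  -0.4  9.2] row [-0.    0.   -0.01] 0
(array([321.1031, 290.8851]), array([22.9792, 26.8008]))
[ 0.5628 -0.0464  0.0608] hub [ 0.5622 -0.0455  0.0698] rel [-0.0006  0.0009  0.009 ]
```

View pics/c6.png

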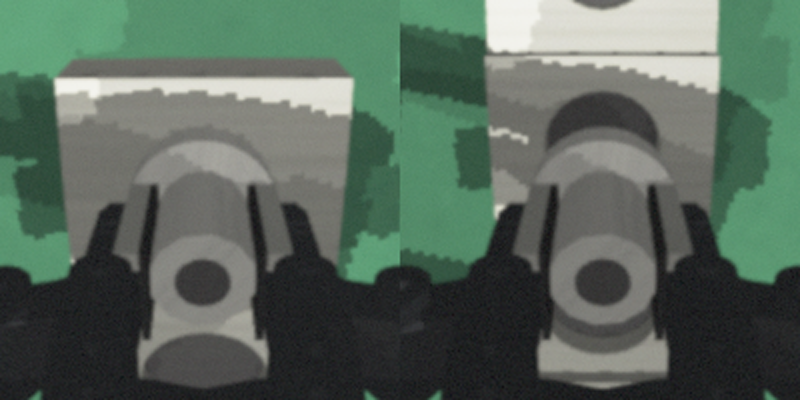

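Left crop: the disc rests on top of pocket 1's step, centred over it, disc edge at about x 132–275, and the force rose with no descent. So it doesn't fit pocket 1. On to pocket 2.

```bash
python3 -m pendant '[[0,0,-0.5,0],[0,0,-2,0],[-1,0,-2.5,0],[-3,0,-2.5,0],[-5,0,-2.5,0],[-6.6,0,-2.5,0],[-6.6,0,-2.5,0],[-6.6,0,-2.0,0],[-6.6,0,-1.5,0],[-6.6,0,-1.1,0],[-6.6,0,-1.1,0],[-6.6,0,-1.1,0]]'; python3 -m pendant '[[0,0,0,0],[0,0,0,0],[0,0,0,0]]'; python3 go.py .5541 -.1119 .0669 82.4
```

```text
time_s: 10.0
eef_pos: [0.5535, -0.1109, 0.07]
eef_rot: [-0.001, 0.752, 0.659, -0.0]
wrist_force: [-0.3, 0.6, -0.7]
opening: 0.26
grasp_force: 58.9
time_s: 10.25
eef_pos: [0.5541, -0.1116, 0.071]
eef_rot: [0.0, 0.752, 0.659, 0.0]
wrist_force: [-0.3, -0.5, -1.1]
opening: 0.26
grasp_force: 58.9
t 10.25 pos [ 0.5541 -0.1116  0.071 ] ang 82.4 tilt 0.03 F [-0.3 -0.5 -1.1] row [-0.03 -0.    0.41] 0.0
```

```bash
python3 -m pendant '[[-0.03,0,0.1,0],[-0.03,0,0.2,0],[-0.03,0,0.3,0],[-0.03,0,0.3,0],[-0.03,0,0.3,0],[-0.03,0,0.3,0]]'; python3 go.py .5541 -.1119 .0669 82.4; python3 -m pendant '[[0,0,0.05,0],[0,0,0.1,0],[0,0,0.15,0],[0,0,0.15,0],[0,0,0.15,0]]'; python3 go.py .5541 -.1119 .0669 82.4
```

```text
time_s: 10.75
eef_pos: [0.5538, -0.1121, 0.0678]
eef_rot: [-0.0, 0.753, 0.659, -0.0]
wrist_force: [0.4, -0.5, -1.2]
opening: 0.264
grasp_force: 58.9
t 10.75 pos [ 0.5538 -0.1121  0.0678] ang 82.37 tilt 0.0 F [ 0.4 -0.5 -1.2] row [0.02 0.02 0.09] -0.0
time_s: 11.17
eef_pos: [0.5538, -0.112, 0.0662]
eef_rot: [-0.0, 0.753, 0.659, -0.0]
wrist_force: [-1.0, 0.2, -1.5]
opening: 0.26
grasp_force: 58.9
t 11.1667 pos [ 0.5538 -0.112   0.0662] ang 82.38 tilt 0.01 F [-1.   0.2 -1.5] row [ 0.02  0.03 -0.07] -0.0
```

It's already below the contact height with no force, so it is entering pocket 2. Continuing slowly.

```bash
python3 -m pendant '[[0.02,0.02,0.05,0],[0.02,0.02,0.1,0],[0.02,0.02,0.15,0],[0.02,0.02,0.2,0],[0.02,0.02,0.2,0],[0.02,0.02,0.2,0]]'; python3 go.py .5541 -.1119 .0549
```

```text
time_s: 11.67
eef_pos: [0.554, -0.1119, 0.0642]
eef_rot: [-0.0, 0.753, 0.659, -0.0]
wrist_force: [-0.3, -0.5, -2.7]
opening: 0.263
grasp_force: 58.9
t 11.6667 pos [ 0.554  -0.1119  0.0642] ang 82.38 tilt 0.01 F [-0.3 -0.5 -2.7] row [-0.    0.01  0.93] 0
```

```bash
python3 -m pendant '[[0,0,0.05,0],[0,0,0.1,0],[0,0,0.15,0],[0,0,0.2,0],[0,0,0.25,0],[0,0,0.3,0],[0,0,0.3,0],[0,0,0.3,0]]'; python3 go.py .5541 -.1119 .0549
```

```text
time_s: 12.33
eef_pos: [0.5541, -0.1119, 0.0613]
eef_rot: [-0.0, 0.753, 0.659, 0.0]
wrist_force: [-0.3, 0.6, -2.3]
opening: 0.262
grasp_force: 58.9
t 12.3333 pos [ 0.5541 -0.1119  0.0613] ang 82.38 tilt 0.01 F [-0.3  0.6 -2.3] row [-0.    0.    0.64] 0
```

```bash
python3 -m pendant '[[0,0,0.08,0],[0,0,0.16,0],[0,0,0.24,0],[0,0,0.32,0],[0,0,0.4,0],[0,0,0.48,0],[0,0,0.55,0],[0,0,0.55,0],[0,0,0.55,0]]'; python3 go.py .5541 -.1119 .0549;python3 -m pendant '[[0,0,0.05,0],[0,0,0.1,0],[0,0,0.12,0],[0,0,0.12,0],[0,0,0.12,0]]'; python3 go.py .5541 -.1119 .0549
```

```text
time_s: 13.08
eef_pos: [0.5541, -0.1119, 0.0557]
eef_rot: [-0.0, 0.753, 0.659, -0.0]
wrist_force: [-0.2, -0.7, -1.1]
opening: 0.265
grasp_force: 58.9
t 13.0833 pos [ 0.5541 -0.1119  0.0557] ang 82.38 tilt 0.0 F [-0.2 -0.7 -1.1] row [-0.    0.01  0.08] 0
time_s: 13.5
eef_pos: [0.5542, -0.1119, 0.0549]
eef_rot: [0.0, 0.753, 0.659, 0.0]
wrist_force: [-1.7, 0.1, 3.2]
opening: 0.263
grasp_force: 59.4
t 13.5 pos [ 0.5542 -0.1119  0.0549] ang 82.38 tilt 0.01 F [-1.7  0.1  3.2] row [ 0.   -0.01 -0.  ] 0
```

On the pocket floor at the expected height (TCP 0.0549). Releasing and backing off.

```bash
python3 -m pendant '[[0,0,0,0],[0,0,0,0],[0,0,0,0],[0,0,0,0],[0,0,0,0],[0,0,0,0]]' 0.6; python3 -m pendant '[[0,0,-0.5,0],[0,0,-1.5,0],[0,0,-3,0],[0,0,-5,0],[0,0,-7.5,0],[0,0,-10,0],[-2,0,-10,0],[-4,0,-10,0],[-4,0,-10,0],[-4,0,-10,0],[-4,0,-10,0]]'; python3 - <<'E'
from h import *
from bench import ctrl
im={n:imaging.camera(n)[:,:,::-1].copy() for n in("scene","side")}
o=ctrl.get_obs();im["wrist"]=imaging.camera("wrist")[:,:,::-1].copy()
f=lambda i,x,y,w,h,k:cv2.resize(i[y:y+h,x:x+w],None,fx=k,fy=k,interpolation=cv2.INTER_CUBIC)
out=np.zeros((600,800,3),np.uint8)
out[:300,:390]=f(im["scene"],185,250,130,100,3);out[:300,400:760]=f(im["side"],300,90,90,75,4)
out[300:,:480]=f(im["wrist"],160,50,320,200,1.5)
cv2.imwrite("pics/end.png",out);print(o["eef_pos"],o["wrist_force"],o["opening"])
E
```

```text
time_s: 14.0
eef_pos: [0.5541, -0.1119, 0.0546]
eef_rot: [0.0, 0.753, 0.659, 0.0]
wrist_force: [-0.5, 0.1, 0.3]
opening: 0.599
grasp_force: 0.0
time_s: 14.92
eef_pos: [0.5487, -0.1512, 0.1549]
eef_rot: [-0.0, 0.753, 0.658, 0.0]
wrist_force: [-0.1, 0.4, -0.8]
opening: 0.601
grasp_force: 0.0
[ 0.5487 -0.1508  0.1545] [ 0.1219 -0.1183  0.402 ] 0.6021823403695938
```

View pics/end.png

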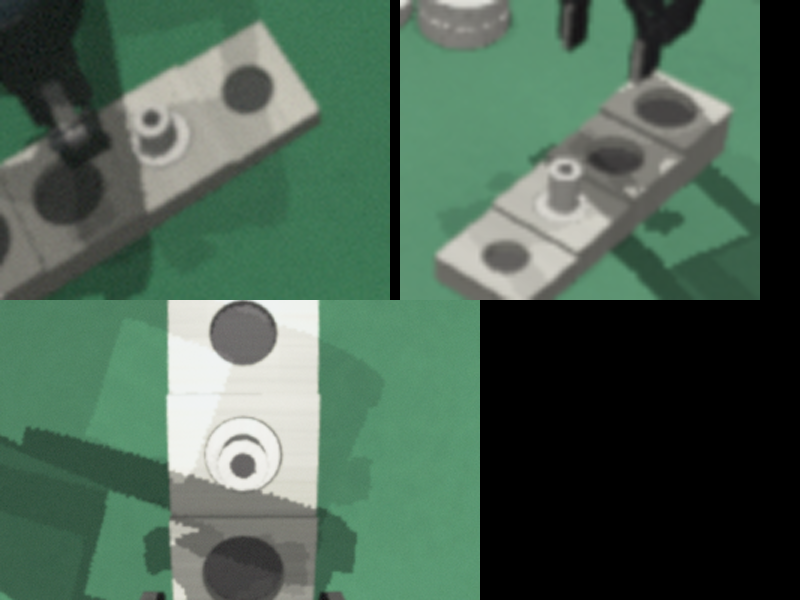

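The wrist crop shows the cap flush in pocket 2, disc at (243,455), with a thin even ring around it, upright. The arm is clear of it.

```bash
python3 -c "
from bench import workorder;print(workorder.hand_in())"
```

```text
the job is handed in; nothing more can be done
None
```

The cap from the rubber pad did not enter pocket 1 but fits pocket 2 (41 mm), which makes its disc about 39.5 mm; it is seated there flush and upright, released, and the job was handed in at about 15 s.

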